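# Hang the basket and hold the telescopic display stand fully up

## Robot

A 7-joint arm with a two-finger parallel gripper is mounted at the origin on the work surface. World frame = base frame: x ahead of the robot, y to its left, z up, the work surface at z = 0. Lengths are in m, angles in rad, forces in N, time in s.
With the tool pointing down it reaches from about 0.4 to 0.875 m from the base axis. Payload 19.3 kg.
Tool frame: the origin (TCP) lies on the centre line of the jaws, within the pads' length; the fingertips stand ahead of it and the grasp point (between the pads) lies 3 mm ahead of it (ctrl.nose_length is the z of the fingertips in the tool frame, in m); z points along the fingers, y is the line along which they close (so a half turn about z gives the same grasp; the last joint's range is limited). The gripper opens to 85 mm and grips with 20 to 120 N. Pads are 22 mm wide; open, the fingers measure 114 mm over their backs; the gripper's body (76 mm by 85 mm) begins 54 mm behind the grasp point. The pads swing forward as they close: fully open they stand 13 mm farther back than shut.
Start: joints at [-1.196, 0.521, -0.036, 1.599, 0.021, 1.021, -0.113], TCP at [0.269, 0.564, 0.253] pointing down, gripper open.
Joint ranges: [-2.91, 2.91], [-0.3, 2.13], [-1.5, 1.42], [0.17, 2.43], [-1.26, 4.41], [0.16, 1.93], [-2.52, 2.52]. Speed limits (rad/s): [1.89, 1.89, 2.39, 2.39, 3.01, 3.01, 3.01].

## Interface

Orientations are given as a unit quaternion [x, y, z, w].
In Python, from bench import ctrl gives the robot as it stands.
- The arm moves only by the shell command python3 -m jog 'ROWS' [OPENING] [FORCE]. ROWS is a JSON object of lists of equal length, an entry for each row: "linear": the shift along the tool's x, y, z in m, a list of three; "turn": the turn about the tool's z in rad. A call has 1 to 10 rows; each row shifts and turns the commanded pose from where the row before left it, along the tool's axes as they then stand; what a row does not reach is not made up. A row lasts 1/12 s, in which the tool goes at most 41.7 mm and 7.16 degrees, less where a joint would pass 70% of its speed; a pose out of reach is approached as far as the arm can. A call is refused whole if a number of a shift passes 0.0417 or a number of a turn 0.125, either way. A call with a gripper value outside its range is refused whole. OPENING is the finger opening in m, from 0 to 0.0854, set as the call begins (- or left out, the last holds). The fingers move at their own pace and stop on an object; FORCE is the grip in N (left out, the last holds). Time passes only in rows, so rows that do not move let the fingers close. It gives the time, the measured TCP pose, the force, the opening and the grip force at its end, in the units of the state.
- ctrl.observe(): the state, without advancing time (a new reading comes with each control period).
- ctrl.read_camera(name): name is "scene" or "top" or "wrist"; returns a dict with "color" (384x512x3 uint8, red, green, blue), "fx", "fy", "cx", "cy" (pixels), "k1" (the pictures are not rectified: a ray, as slopes to the right and down, at radius r is drawn at 1 + k1 r^2 times it, then the intrinsics apply), "pose" (4x4, takes a point from camera to world coordinates); the wrist camera has in their place "mount" (4x4, takes a point from camera to tool coordinates, whose origin is the TCP and whose axes are the flange's). Camera axes: x right, y up, looking along -z (the intrinsics and any distortion apply to the point x, -y, -z); pixel columns grow to the right and rows downward; lengths in m; the calibration is good to about 2 mm. A picture is of the moment at which its call begins: read the wrist's pose just before it. There is no depth.
- ctrl.finish_job(): hands the job in; it is judged then, once.
The state is a dict: "clock": time; "qpos": joint angles; "qvel": joint speeds; "joint_torque": joint torques, N m; "eef_pos": TCP position; "eef_rot": TCP orientation; "contact_force": force on the tool from outside, world axes, zero at the start; "ft_torque": the same for the moment, N m; "finger_gap": finger opening in m; "grasp_force": force on a finger pad.
Only numpy, scipy, OpenCV 4.12 (cv2) and the standard library are available. Lean on these libraries where they do the work, as an engineer would, in place of code of your own. Each camera call takes 0.05 s, during which the arm holds its last target. There are 200 camera calls.

## Task

Get the little wooden basket ready for its photograph: hang it by its handle on the double hook of the telescopic stand and let go of it. Then squeeze the release button in the stand's black grip and, keeping it squeezed, pull the grip straight up past the first stop to the second, topmost stop. Finish while still gripping the button and holding the stand fully up with the basket hanging from it, and leave the other things on the table where they are.

Things in the scene. Friction and masses are not known exactly. Their poses are not given: they have to be found in the camera images.
- basket_bar (a point): Middle of the top bar of the basket's fixed handle, a square arch of dark round wood 9 mm thick: a straight level bar along y between two uprights at y = -62 and +62 mm. 125 mm above the basket's underside, 70 mm above its rim. z up, x across the bar. Take the basket here, from above, across the bar.
- basket: Small open wooden basket, loose, about 160 g, starts upright on the table: 70 mm (x) by 130 mm (y), 55 mm high, walls 5 mm, arch handle over its middle (see basket_bar). Origin at the centre of its underside, z up. The same either way round.
- stand: Telescopic stand, fixed: base plate 150 x 120 x 12 mm, square sleeve 34 mm wide to z = 140 mm, in it a sliding column with black grip and double hook. Origin on the table on the column's axis, z up. Column down, a 10 mm round arm leaves it at z = 148 mm along +y to 158 mm; two prongs 8 mm thick at y = 84 and 156 mm (64 mm free between) reach from it to -x, dip 4 mm, turn up to tips at x = -98.
- hook_seat (a point): Middle of the basket's bar when it hangs well on both prongs, bar along y: stand frame x -75, y 120, z 152.5 mm (column down); rises with the column. Axes as the stand's. Prong tips end 17.5 mm above it, 23 mm farther in -x: bring the bar in from -x, its axis 25 to 60 mm above this point, basket body below the prongs, then lower. 70 mm free from here to the arm in +x.
- grip (a point): Centre of the black grip on top of the column, on its axis, level with the button's middle: z = 192 mm when down, rises with the column. Grip 36 mm (x) by 34 mm (y) by 56 mm high; its top is 28 mm above this point (and a 5 mm cap, 24 mm wide), its underside 28 mm and the hook arm's axis 44 mm below. Axes as the stand's.
- button_face (a point): Middle of the outer face of the release button, a grey plate 22 mm wide, 32 mm high on the grip's +x face, 9 mm proud (45 mm over grip and button), sinks 7 mm. Squeeze it by taking the grip from above across x, one finger on the button, the other on the bare -x face. 8 N push it in; 20 to 35 N of grip hold well.
- release (a joint): How far the release button is pushed in, m: 0 out, 0.007 fully in (spring return). From 0.0045 the column is free; with the button out a latch blocks it.
- telescope (a joint): How far the column is pulled up, m: 0 down (start), 0.05 first stop (latches there if the button is out), 0.10 second stop, the hard end of travel. Nothing latches at the second stop: let go, it sinks by its weight to the first stop. Pulling takes about 5 to 8 N with the button in.
- pine_cone: Large pine cone, 80 mm wide, 85 mm high, standing on the table; origin under its centre. Leave alone.
- camera: Camera lying on its base, 115 mm wide (y), 36 mm deep, 77 mm high, lens 36 mm out to -x; origin under its centre. Leave alone.
- paperweight: Round brass paperweight with a knob, 60 mm wide, 52 mm high; origin under its centre. Leave alone.

How it is judged:
By the outcome, as a careful person would: the job done as asked, in the order asked, and still so for the second after the job is handed in, while the arm keeps its last pose, push and grip.
It also fails if it takes over 58 s, if anything falls off the work surface, if the arm or the gripper's body presses on something with over 40 N, if the wrist force passes 120 N, or if a joint passes its speed limit or range.

## Working session

There is one attempt and no reset: what is moved stays moved. The work goes in short steps, Python scripts to look and compute and a shell command to move; the robot and the scene stay as the last step left them, time stands still between calls to the robot, and variables do not carry over. Pictures are saved under pics/ and viewed, at most 10 in all, crops included, and the job is handed in when it is done.

```bash
ls; mkdir -p pics; cat > h.py <<'E'
import numpy as np, cv2
from bench import ctrl
from scipy.spatial.transform import Rotation as R
def grab(n,f):
    s=ctrl.observe(); c=ctrl.read_camera(n)
    if n=="wrist":
        T=np.eye(4);T[:3,:3]=R.from_quat(s["eef_rot"]).as_matrix();T[:3,3]=s["eef_pos"];c["pose"]=T@np.array(c["mount"])
    cv2.imwrite(f"pics/{f}.png",c["color"][:,:,::-1]); np.save(f"pics/{f}.npy",{k:v for k,v in c.items()},allow_pickle=True); return c
def load(f): return np.load(f"pics/{f}.npy",allow_pickle=True).item()
def ray(c,u,v):
    K=np.array([[c["fx"],0,c["cx"]],[0,c["fy"],c["cy"]],[0,0,1.]])
    p=cv2.undistortPoints(np.array([[[u,v]]],float),K,np.array([c["k1"],0,0,0.]))[0,0]
    P=np.array(c["pose"]); d=P[:3,:3]@np.array([p[0],-p[1],-1.]); return P[:3,3],d/np.linalg.norm(d)
def plane(c,u,v,z):
    o,d=ray(c,u,v); return o+d*(z-o[2])/d[2]
def proj(c,X):
    P=np.linalg.inv(np.array(c["pose"])); q=P[:3,:3]@np.array(X)+P[:3,3]; a,b=q[0]/-q[2],-q[1]/-q[2]; s=1+c["k1"]*(a*a+b*b)
    return np.array([c["fx"]*a*s+c["cx"],c["fy"]*b*s+c["cy"]])
def tri(c1,p1,c2,p2):
    o1,d1=ray(c1,*p1);o2,d2=ray(c2,*p2)
    t=np.linalg.lstsq(np.c_[d1,-d2],o2-o1,rcond=None)[0]; a=o1+t[0]*d1;b=o2+t[1]*d2
    return (a+b)/2,np.linalg.norm(a-b)
E
python3 - <<'E'
from h import *
for n in("top","scene"):
    c=grab(n,n+"0"); print(n,np.array(c["pose"]).round(3).tolist(),c["fx"],c["k1"])
s=ctrl.observe(); print(s["eef_pos"],s["eef_rot"],s["clock"],ctrl.nose_length)
a=np.hstack([cv2.imread("pics/top0.png")]);
E
```

```text
pics
top [[-0.026, 0.978, -0.207, 0.294], [-1.0, -0.026, 0.002, 0.048], [-0.004, 0.207, 0.978, 1.285], [0.0, 0.0, 0.0, 1.0]] 355.62835235633275 -0.10792587197146729
scene [[0.874, -0.372, 0.312, 0.961], [0.486, 0.659, -0.575, -0.755], [0.009, 0.654, 0.756, 1.22], [0.0, 0.0, 0.0, 1.0]] 423.294338295235 -0.05309270069743674
[0.26887738 0.56389387 0.25277853] [ 2.20623653e-01  9.75358876e-01 -5.09720844e-04 -7.72666770e-05] 0.1 0.022
```

View pics/top0.png

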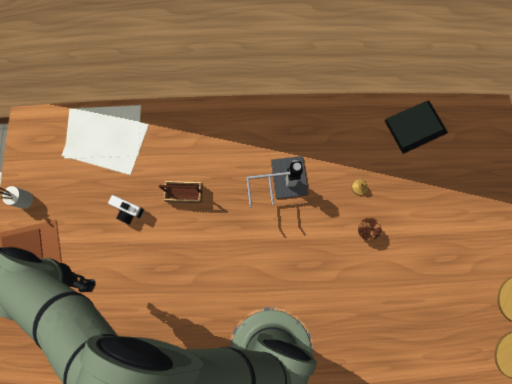

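View pics/scene0.png

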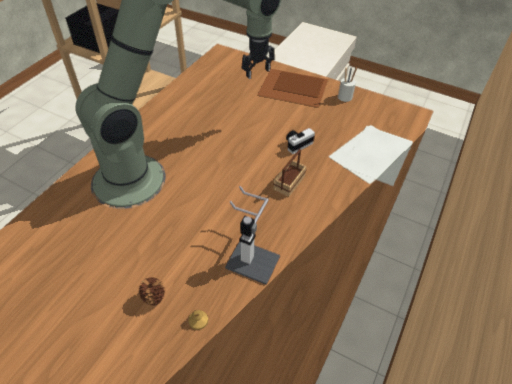

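The top view shows the basket near (183,191), the stand base near (290,178) with its hook arm going left (+y), and the camera at (127,208). The paperweight is at (360,187) and the cone at (370,230). I'll enlarge both views.

```bash
python3 - <<'E'
from h import *
a=cv2.imread("pics/top0.png")[140:240,110:320]; cv2.imwrite("pics/a.png",cv2.resize(a,None,fx=3.8,fy=3.8,interpolation=cv2.INTER_CUBIC))
a=cv2.imread("pics/scene0.png")[120:290,210:330]; cv2.imwrite("pics/b.png",cv2.resize(a,None,fx=3.5,fy=3.5,interpolation=cv2.INTER_CUBIC))
E
```

```text
(no output)
```

View pics/a.png

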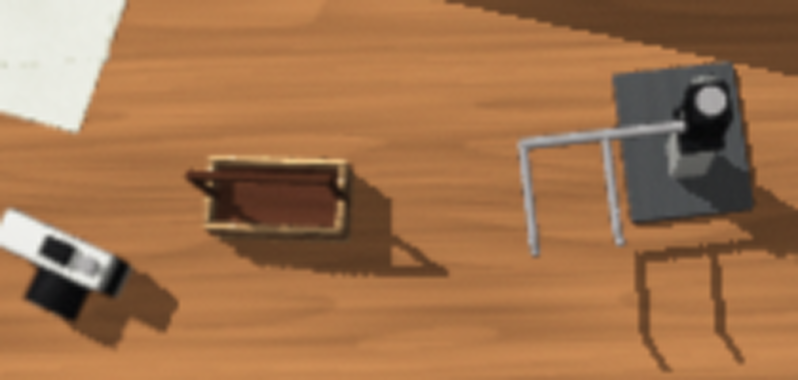

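View pics/b.png

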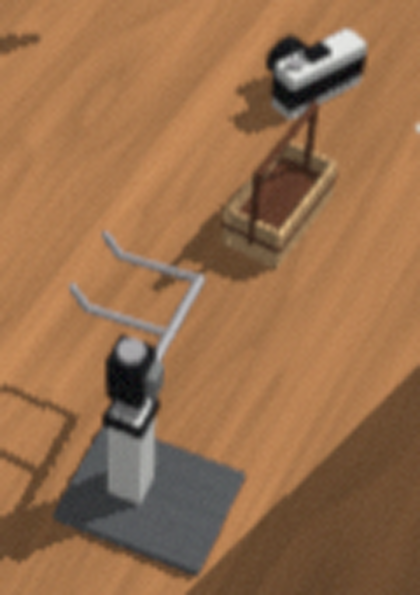

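The crops show the basket rim corners, bar, cap, base corners and prongs clearly; I'll cast rays from those.

```bash
python3 - <<'E'
from h import *
t=load("top0");s=load("scene0")
T=lambda p:(110+p[0]/3.8-.4,140+p[1]/3.8-.4)
S=lambda p:(210+p[0]/3.5-.4,120+p[1]/3.5-.4)
for n,p,z in [("rimTL",(208,157),.055),("rimTR",(350,160),.055),("rimBL",(207,232),.055),("rimBR",(348,236),.055),("cap",(711,100),.225),("b1",(613,73),.012),("b2",(732,62),.012),("b3",(752,207),.012),("b4",(634,222),.012),("tipL",(534,250),.168),("tipR",(619,238),.168),("jL",(523,145),.15),("jR",(606,135),.15),("barL",(188,175),.125),("barR",(340,178),.125)]:
    print(n,plane(t,*T(p),z).round(4))
print('scene')
for n,p,z in [("base",(245,477),.012),("b3",(197,573),.012),("b4",(55,518),.012),("cap",(131,350),.225),("tipL",(106,236),.168),("tipR",(73,288),.168),("barR",(258,176),.125),("barL",(314,108),.125)]:
    print(n,plane(s,*S(p),z).round(4))
for n,p,q in [("cap",(711,100),(131,350)),("tipL",(534,250),(106,236)),("tipR",(619,238),(73,288)),("jL",(523,145),(201,282)),("jR",(606,135),(165,330)),("barL",(188,177),(314,108)),("barR",(340,180),(258,178))]:
    x,e=tri(t,T(p),s,S(q));print(n,x.round(4),round(e,4))
E
```

```text
rimTL [0.5938 0.3614 0.055 ]
rimTR [0.5871 0.2268 0.055 ]
rimBL [0.522  0.3606 0.055 ]
rimBR [0.5148 0.2284 0.055 ]
cap [ 0.5889 -0.0918  0.225 ]
b1 [ 0.678  -0.0251  0.012 ]
b2 [ 0.6863 -0.1428  0.012 ]
b3 [ 0.5404 -0.154   0.012 ]
b4 [ 0.5289 -0.0397  0.012 ]
tipL [0.4786 0.0557 0.168 ]
tipR [ 0.4868 -0.0158  0.168 ]
jL [0.5737 0.0631 0.15  ]
jR [ 0.5807 -0.009   0.15  ]
barL [0.5608 0.3612 0.125 ]
barR [0.5544 0.2254 0.125 ]
scene
base [ 0.6791 -0.0303  0.012 ]
b3 [ 0.6871 -0.1442  0.012 ]
b4 [ 0.5439 -0.1583  0.012 ]
cap [ 0.5885 -0.0925  0.225 ]
tipL [0.4794 0.0526 0.168 ]
tipR [ 0.4851 -0.0182  0.168 ]
barR [0.5543 0.2342 0.125 ]
barL [0.5618 0.3555 0.125 ]
cap [ 0.5887 -0.0921  0.2248] 0.0007
tipL [0.4785 0.0553 0.1651] 0.0014
tipR [ 0.4858 -0.0167  0.1673] 0.0028
jL [0.5757 0.0637 0.1445] 0.0017
jR [ 0.5786 -0.0095  0.1545] 0.0022
barL [0.5599 0.3624 0.1187] 0.0013
barR [0.5545 0.227  0.1274] 0.006
```

Measurements agree. The stand axis is about (0.589,-0.092) with yaw ≈ +0.088, and the seat is about (0.5035,0.021,0.1525). The basket is about (0.556,0.294) with yaw ≈ -0.05. Next I move above the basket.

```bash
python3 -m jog '{"linear":[[0,0,0],[0,0,0],[0,0,0],[0,0,0],[0,0,0],[0,0,0],[0,0,0],[0,0,0],[0,0,0],[0,0,0]],"turn":[0.118,0.118,0.118,0.118,0.118,0.118,0.118,0.118,0.118,0.118]}' 0.06 
python3 -m jog '{"linear":[[-0.013,0.015,0],[-0.013,0.015,0],[-0.013,0.015,0],[-0.013,0.015,0],[-0.013,0.015,0],[-0.013,0.015,0],[-0.013,0.015,0],[-0.013,0.015,0],[-0.013,0.015,0],[-0.013,0.015,0]],"turn":[0,0,0,0,0,0,0,0,0,0]}'
python3 -m jog '{"linear":[[-0.013,0.015,0],[-0.013,0.015,0],[-0.013,0.015,0],[-0.013,0.015,0],[-0.013,0.015,0],[-0.013,0.015,0],[-0.013,0.015,0],[-0.013,0.015,0],[-0.013,0.015,0],[0,0,0]],"turn":[0,0,0,0,0,0,0,0,0,0]}'
python3 - <<'E'
from h import *
c=grab("wrist","w1"); print(np.array(c["mount"]).round(3).tolist(),c["fx"],c["k1"])
s=ctrl.observe(); print(s["qpos"],R.from_quat(s["eef_rot"]).as_matrix()[:,1])
for X in [(.5555,.294,.125),(.5587,.356,.125),(.5523,.232,.125)]: print(proj(c,X))
E
```

```text
clock: 0.93
eef_pos: [0.2689, 0.564, 0.253]
eef_rot: [0.728, 0.686, -0.0, 0.0]
contact_force: [-0.3, 0.1, -0.5]
finger_gap: 0.0599
grasp_force: 0.0
clock: 1.77
eef_pos: [0.4122, 0.4254, 0.253]
eef_rot: [0.726, 0.688, -0.0, 0.0]
contact_force: [-0.4, -0.3, -0.2]
finger_gap: 0.06
grasp_force: 0.0
clock: 2.6
eef_pos: [0.5426, 0.2985, 0.2531]
eef_rot: [0.727, 0.686, -0.0, 0.001]
contact_force: [0.1, -0.5, 0.7]
finger_gap: 0.0599
grasp_force: 0.0
[[0.0, 0.959, 0.282, 0.071], [1.0, -0.0, -0.001, -0.001], [-0.001, 0.282, -0.959, -0.121], [0.0, 0.0, 0.0, 1.0]] 324.13950197720106 -0.09510919286976229
[-0.80436526  0.53007082  0.29984544  1.62920063 -0.17630686  1.00952932
 -0.50612268] [ 9.98373665e-01 -5.70088831e-02  1.12327258e-04]
[272.5880061  195.23260128]
[273.23606082 116.21296705]
[271.85814761 264.2575789 ]
```

View pics/w1.png

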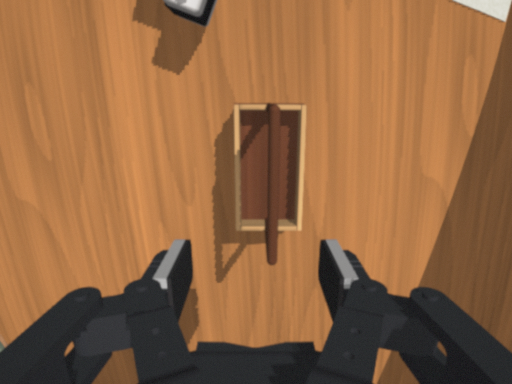

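The bar sits at column 272 with ends at rows 107–262, as predicted and parallel to the tool. I shift 13 mm in x, descend and grip.

```bash
python3 -m jog '{"linear":[[-0.003,0.013,0],[0,0,0.014],[0,0,0.014],[0,0,0.014],[0,0,0.014],[0,0,0.014],[0,0,0.014],[0,0,0.014],[0,0,0.014],[0,0,0.013]],"turn":[0,0,0,0,0,0,0,0,0,0]}' 0.05
python3 -m jog '{"linear":[[0,0,0],[0,0,0],[0,0,0],[0,0,0],[0,0,0],[0,0,0],[0,0,0],[0,0,0]],"turn":[0,0,0,0,0,0,0,0]}' 0 40
```

```text
clock: 3.48
eef_pos: [0.5522, 0.2991, 0.1273]
eef_rot: [0.726, 0.688, -0.0, -0.0]
contact_force: [-0.3, 0.6, -0.0]
finger_gap: 0.0504
grasp_force: 0.0
clock: 4.15
eef_pos: [0.5536, 0.2987, 0.1291]
eef_rot: [0.726, 0.688, 0.001, 0.0]
contact_force: [1.8, 0.2, 6.9]
finger_gap: 0.0076
grasp_force: 39.6
```

```bash
python3 -m jog '{"linear":[[0,0,-0.007],[0,0,-0.009],[0,0,-0.009],[0,0,-0.009],[0,0,-0.009],[0,0,-0.009],[0,0,-0.009],[0,0,-0.009],[0,0,0],[0,0,0]],"turn":[0,0,0,0,-0.036,-0.036,-0.036,-0.036,0,0]}'
python3 - <<'E'
from h import *
c=grab("wrist","w2"); s=ctrl.observe(); p=s["eef_pos"]; M=R.from_quat(s["eef_rot"]).as_matrix(); print(p,M[:,:2].T)
for k in (-.062,0,.062):print(proj(c,p+M@[k,0,.004]))
E
```

```text
clock: 4.98
eef_pos: [0.5532, 0.2985, 0.1991]
eef_rot: [0.675, 0.738, 0.001, 0.0]
contact_force: [-0.3, 0.7, -1.3]
finger_gap: 0.0074
grasp_force: 39.2
[0.55291877 0.29841496 0.19839007] [[-8.84822399e-02  9.96077741e-01  1.65610780e-04]
 [ 9.96077752e-01  8.84822266e-02  8.60033028e-05]]
[256.8820574  377.22699966]
[257.23977777 269.57476126]
[257.63668432 124.59123759]
```

View pics/w2.png

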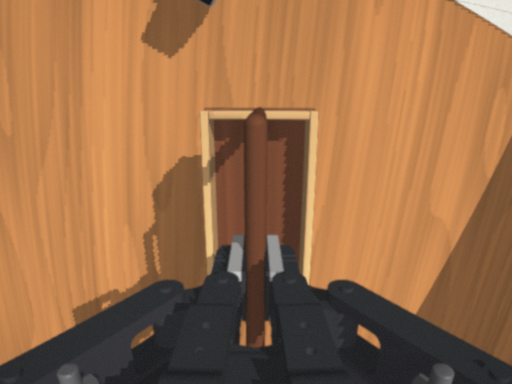

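The basket is lifted with its bar vertical in the image at column 257, near-centred in the pads. Next I move to the pre-hang point on the -x side of the prongs.

```bash
python3 -m jog '{"linear":[[-0.006,-0.009,0],[-0.01,-0.015,0],[-0.011,-0.016,0],[-0.011,-0.017,0],[-0.011,-0.017,0],[-0.011,-0.017,0],[-0.011,-0.017,0],[-0.011,-0.017,0],[-0.01,-0.015,0],[-0.01,-0.009,0]],"turn":[0,0,0,0,0,0,0,0,0,0]}'
python3 -m jog '{"linear":[[-0.014,0,0],[-0.018,0,0],[-0.022,0,0],[-0.022,0,0],[-0.022,0,0],[-0.022,0,0],[-0.022,0,0],[-0.018,0,0],[-0.01,0,0],[0,0,0]],"turn":[0,0,0,0,0,0,0,0,0,0]}'
python3 - <<'E'
from h import *
c=grab("scene","s2"); grab("top","t2"); s=ctrl.observe(); p=s["eef_pos"]; M=R.from_quat(s["eef_rot"]).as_matrix(); print(p,M[:,:2].T)
w=np.array([.5887,-.092,0])+R.from_rotvec([0,0,.088]).apply([-.075,.12,.1525])
print("seat",w,"tool shift",M.T@(w+[0,0,.004]-p))
a=cv2.resize(cv2.imread("pics/s2.png")[130:280,190:330],None,fx=3,fy=3,interpolation=2);b=cv2.resize(cv2.imread("pics/t2.png")[140:260,200:320],None,fx=3,fy=3,interpolation=2)
o=np.zeros((450,780,3),np.uint8);o[:450,:420]=a;o[:360,420:]=b;cv2.imwrite("pics/m.png",o)
E
```

```text
clock: 5.87
eef_pos: [0.4121, 0.1827, 0.1979]
eef_rot: [0.675, 0.738, -0.001, -0.0]
contact_force: [0.8, -0.1, -0.8]
finger_gap: 0.0076
grasp_force: 39.2
clock: 6.7
eef_pos: [0.4289, 0.0121, 0.1981]
eef_rot: [0.676, 0.737, -0.0, 0.0]
contact_force: [0.1, -0.3, -2.0]
finger_gap: 0.0074
grasp_force: 39.2
[0.42887297 0.01425614 0.19808133] [[-8.84558259e-02  9.96080100e-01  3.73572348e-05]
 [ 9.96079985e-01  8.84558337e-02 -4.78057370e-04]]
seat [0.50344384 0.02094417 0.1525    ] tool shift [6.40325512e-05 7.48900239e-02 4.15455380e-02]
```

View pics/m.png

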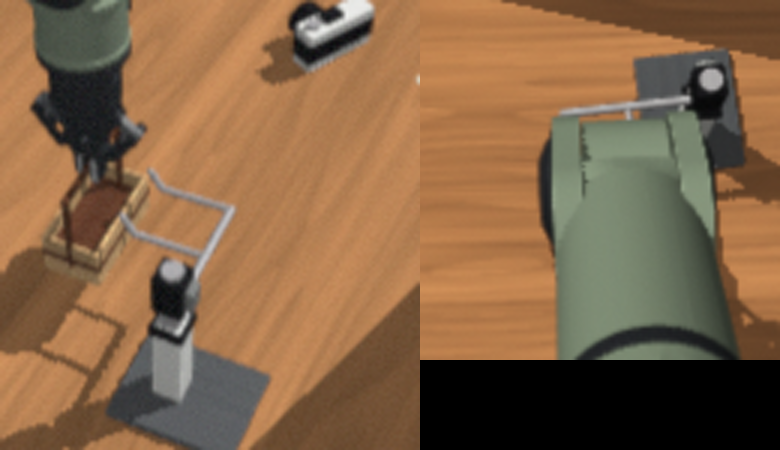

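The basket hangs level just in front of the prong tips (tips at about (152,172) and (125,215) in the left crop). I bring it in by 75 mm, then lower it.

```bash
python3 -m jog '{"linear":[[0,0.005,0],[0,0.01,0],[0,0.01,0],[0,0.01,0],[0,0.01,0],[0,0.01,0],[0,0.01,0],[0,0.006,0],[0,0.004,0],[0,0,0]],"turn":[0,0,0,0,0,0,0,0,0,0]}'
python3 -m jog '{"linear":[[0,0,0.004],[0,0,0.006],[0,0,0.006],[0,0,0.006],[0,0,0.006],[0,0,0.004],[0,0,0.003],[0,0,0.002],[0,0,0],[0,0,0]],"turn":[0,0,0,0,0,0,0,0,0,0]}'
python3 -m jog '{"linear":[[0,0,0.001],[0,0,0.001],[0,0,0.001],[0,0,0]],"turn":[0,0,0,0]}'
```

```text
clock: 7.63
eef_pos: [0.5043, 0.0209, 0.1982]
eef_rot: [0.675, 0.738, -0.0, 0.0]
contact_force: [-0.4, 0.5, -2.2]
finger_gap: 0.0072
grasp_force: 39.2
clock: 8.47
eef_pos: [0.5038, 0.0209, 0.1613]
eef_rot: [0.675, 0.738, -0.0, 0.0]
contact_force: [-0.6, 0.3, -2.1]
finger_gap: 0.0075
grasp_force: 39.2
clock: 8.8
eef_pos: [0.5037, 0.0209, 0.1582]
eef_rot: [0.675, 0.738, -0.0, -0.0]
contact_force: [-0.4, -0.0, -1.6]
finger_gap: 0.0072
grasp_force: 39.2
```

Next come millimetre steps until the weight is off.

```bash
python3 -m jog '{"linear":[[0,0,0.0007],[0,0,0.0007],[0,0,0.0006],[0,0,0]],"turn":[0,0,0,0]}'
python3 -m jog '{"linear":[[0,0,0.0005],[0,0,0.0005],[0,0,0.0005],[0,0,0]],"turn":[0,0,0,0]}'
```

```text
clock: 9.13
eef_pos: [0.5037, 0.0209, 0.1562]
eef_rot: [0.675, 0.738, -0.0, -0.0]
contact_force: [0.2, 0.8, -1.5]
finger_gap: 0.0074
grasp_force: 39.2
clock: 9.47
eef_pos: [0.5039, 0.0209, 0.1551]
eef_rot: [0.675, 0.738, 0.0, 0.0]
contact_force: [-2.5, 0.4, 8.2]
finger_gap: 0.0069
grasp_force: 40.1
```

Contact is reached (+8 N). I release and rise.

```bash
python3 -m jog '{"linear":[[0,0,-0.001],[0,0,0],[0,0,0],[0,0,0],[0,0,0],[0,0,0],[0,0,-0.003],[0,0,-0.006],[0,0,-0.01],[0,0,-0.014]],"turn":[0,0,0,0,0,0,0,0,0,0]}' 0.035 20
python3 -m jog '{"linear":[[0,0,-0.014],[0,0,-0.016],[0,0,-0.016],[0,0,-0.016],[0,0,-0.016],[0,0,-0.014],[0,0,-0.008],[0,0,0]],"turn":[0,0,0,0,0,0,0,0]}' 0.075
python3 - <<'E'
from h import *
grab("scene","s3"); c=grab("wrist","w3"); s=ctrl.observe(); p=s["eef_pos"]; M=R.from_quat(s["eef_rot"]).as_matrix(); print(p)
w=np.array([.5887,-.092,0])+R.from_rotvec([0,0,.088]).apply([.0045,0,.192])
print("tool shift",M.T@(w-p),proj(c,[.5887,-.092,.225]))
a=cv2.resize(cv2.imread("pics/s3.png")[130:280,190:330],None,fx=3,fy=3,interpolation=2);b=cv2.resize(cv2.imread("pics/w3.png"),(380,285))
o=np.zeros((450,800,3),np.uint8);o[:450,:420]=a;o[:285,420:]=b;cv2.imwrite("pics/m3.png",o)
E
```

```text
clock: 10.3
eef_pos: [0.5035, 0.0208, 0.1894]
eef_rot: [0.675, 0.738, -0.0, -0.0]
contact_force: [0.2, 0.0, 0.1]
finger_gap: 0.0353
grasp_force: 0.0
clock: 10.97
eef_pos: [0.5043, 0.0209, 0.2908]
eef_rot: [0.675, 0.738, 0.001, 0.001]
contact_force: [-0.1, -0.1, 0.2]
finger_gap: 0.0752
grasp_force: 0.0
[0.5035832  0.02096258 0.28875282]
tool shift [-0.12019163  0.07908142  0.09675023] [356.02013032 369.44601476]
```

View pics/m3.png

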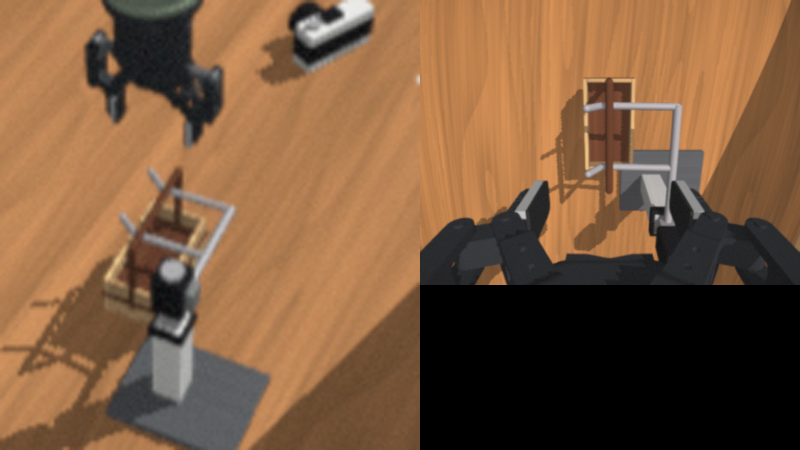

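The basket hangs on both prongs: the right panel shows the bar resting in both dips. I go over the grip, lower, and squeeze.

```bash
python3 -m jog '{"linear":[[-0.006,0.004,0],[-0.014,0.009,0],[-0.014,0.009,0],[-0.016,0.010,0],[-0.016,0.010,0],[-0.016,0.010,0],[-0.014,0.009,0],[-0.014,0.009,0],[-0.01,0.0056,0],[0,0,0]],"turn":[0,0,0,0,0,0,0,0,0,0]}'
python3 - <<'E'
from h import *
s=ctrl.observe(); p=s["eef_pos"]; M=R.from_quat(s["eef_rot"]).as_matrix()
w=np.array([.5887,-.092,0])+R.from_rotvec([0,0,.088]).apply([.001,0,.192]); print("tool shift",M.T@(w-p))
c=grab("wrist","w4"); print(proj(c,[.5887,-.092,.225]))
E
```

```text
clock: 11.9
eef_pos: [0.5903, -0.0943, 0.2878]
eef_rot: [0.675, 0.737, -0.001, 0.0]
contact_force: [0.5, -0.4, -1.2]
finger_gap: 0.0749
grasp_force: 0.0
tool shift [ 0.0025236  -0.00031715  0.09582102]
[254.78249151 217.10535853]
```

View pics/w4.png

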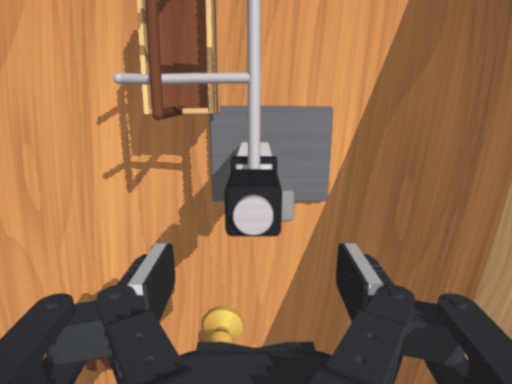

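The cap centre is at (253,214), predicted (255,217), so agreement is about 1 mm. The grip is square to the jaws with the button on the right. Lowering.

```bash
python3 -m jog '{"linear":[[0.003,-0.001,0.005],[0,0,0.011],[0,0,0.012],[0,0,0.012],[0,0,0.012],[0,0,0.012],[0,0,0.012],[0,0,0.010],[0,0,0.010],[0,0,0]],"turn":[0,0,0,0,0,0,0,0,0,0]}'
python3 -m jog '{"linear":[[0,0,0],[0,0,0],[0,0,0],[0,0,0],[0,0,0],[0,0,0],[0,0,0],[0,0,0]],"turn":[0,0,0,0,0,0,0,0]}' 0 30
```

```text
clock: 12.78
eef_pos: [0.5877, -0.0887, 0.1907]
eef_rot: [0.675, 0.738, -0.001, -0.001]
contact_force: [-0.3, 0.1, -0.1]
finger_gap: 0.0748
grasp_force: 0.0
clock: 13.45
eef_pos: [0.5889, -0.089, 0.1941]
eef_rot: [0.675, 0.738, 0.001, 0.001]
contact_force: [-4.4, 0.7, 11.1]
finger_gap: 0.0367
grasp_force: 30.4
```

The gap is 36.7 mm at 30 N, so the button is fully in. Pulling up gently.

```bash
python3 -m jog '{"linear":[[0,0,-0.001],[0,0,-0.003],[0,0,-0.005],[0,0,-0.006],[0,0,-0.006],[0,0,-0.006],[0,0,-0.006],[0,0,-0.006],[0,0,-0.006],[0,0,-0.006]],"turn":[0,0,0,0,0,0,0,0,0,0]}'
python3 -m jog '{"linear":[[0,0,-0.006],[0,0,-0.006],[0,0,-0.006],[0,0,-0.006],[0,0,-0.006],[0,0,-0.005],[0,0,-0.004],[0,0,-0.003],[0,0,-0.002],[0,0,0]],"turn":[0,0,0,0,0,0,0,0,0,0]}'
```

```text
clock: 14.28
eef_pos: [0.5887, -0.089, 0.2445]
eef_rot: [0.675, 0.738, 0.0, 0.0]
contact_force: [4.2, -2.2, -7.3]
finger_gap: 0.0361
grasp_force: 31.0
clock: 15.12
eef_pos: [0.5887, -0.089, 0.2884]
eef_rot: [0.675, 0.738, 0.0, 0.0]
contact_force: [4.2, -2.8, -5.0]
finger_gap: 0.0357
grasp_force: 31.2
```

```bash
python3 -m jog '{"linear":[[0,0,-0.001],[0,0,-0.001],[0,0,-0.001],[0,0,0]],"turn":[0,0,0,0]}'
python3 -m jog '{"linear":[[0,0,-0.001],[0,0,-0.001],[0,0,0],[0,0,0]],"turn":[0,0,0,0]}'
```

```text
clock: 15.45
eef_pos: [0.5887, -0.089, 0.291]
eef_rot: [0.675, 0.738, 0.0, 0.0]
contact_force: [5.4, -2.8, -4.8]
finger_gap: 0.0363
grasp_force: 31.4
clock: 15.78
eef_pos: [0.5886, -0.089, 0.293]
eef_rot: [0.675, 0.738, 0.0, 0.0]
contact_force: [5.0, -3.3, -4.1]
finger_gap: 0.0359
grasp_force: 31.4
```

```bash
python3 -m jog '{"linear":[[0,0,-0.0007],[0,0,-0.0007],[0,0,-0.0006],[0,0,0],[0,0,0]],"turn":[0,0,0,0,0]}'
python3 - <<'E'
from h import *
s0=load("s3");c=grab("scene","s5"); s=ctrl.observe();print(s["contact_force"],s["eef_pos"])
cv2.imwrite("pics/m5.png",cv2.resize(cv2.imread("pics/s5.png")[100:280,180:340],None,fx=3.3,fy=3.3,interpolation=2))
E
```

```text
clock: 16.2
eef_pos: [0.5885, -0.089, 0.2944]
eef_rot: [0.675, 0.738, -0.0, -0.0]
contact_force: [5.8, -3.4, -11.0]
finger_gap: 0.0357
grasp_force: 33.5
[  7.03964778  -3.70247729 -10.83985964] [ 0.58849908 -0.08898197  0.29443692]
```

View pics/m5.png

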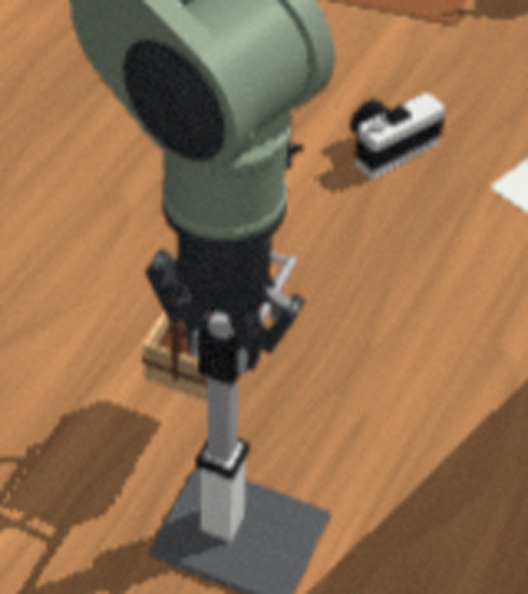

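The column is well out of the sleeve and the basket rose with it. The pull jumped to 11 N, so it has reached the stop; one more small step to confirm.

```bash
python3 -m jog '{"linear":[[0,0,-0.0005],[0,0,0],[0,0,0],[0,0,0],[0,0,0],[0,0,0]],"turn":[0,0,0,0,0,0]}'
```

```text
clock: 16.75
eef_pos: [0.5885, -0.0889, 0.2945]
eef_rot: [0.675, 0.738, -0.0, -0.0]
contact_force: [8.3, -3.9, -16.4]
finger_gap: 0.0356
grasp_force: 33.5
```

```bash
python3 -c "
from bench import ctrl
print(ctrl.finish_job())"
```

```text
the job is handed in; nothing more can be done
None
```

I handed the job in at about 17 s: the basket hangs on both prongs, the button is squeezed at about 33 N, and the stand is held against what reads as its top stop (about 100 mm up, pull rising to 16 N with no further travel).

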